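# Centre the soy-sauce cruet on its stand

## Task

The slim, tippy soy-sauce cruet has been put back at the very edge of its little wooden stand. With light taps or nudges of your fingers, without gripping, lifting or tipping it, centre it so that it stands upright with its whole foot inside the pale ring in the middle of the stand; then take your hand away. Leave the stand and the other table things where they are.

Things in the scene. Friction and masses are not known exactly. Their poses are not given: they have to be found in the camera images.
- cruet: slim white porcelain cruet, 74 mm tall, about 0.13 kg, loose on the stand. Origin: centre of the foot's underside, z up. Foot (widest) 35 mm across, 0 to 5 mm up; body 31 mm from 9 to 34 mm up, neck 20 mm at 55 mm, lid knob on top; its stub spout stays inside the foot's outline. Tapped low, near the foot, it slides and stays put; struck high, or bumped on the lid by the hand above the fingers, it topples
- stand: loose round dark-wood stand, about 0.8 kg, 40 mm tall: flat rimless top 96 mm across, 8 mm thick, on a waisted foot 72 mm across. Origin: centre of its underside, z up; the top is 40 mm above it. A flush pale ring, 50 mm inside and 57 mm outside, is concentric with the top. The cruet starts 24 to 31 mm off centre in any direction. Its yaw means nothing
- teacup: blue handleless tea cup, 70 mm across, 70 mm tall, loose on the table, at least 145 mm from the stand's centre; origin at the centre of its underside. Leave alone.
- shaker: small glass seasoning jar with a green cap, 46 mm across, 74 mm tall, loose on the table, at least 145 mm from the stand's centre; origin at the centre of its underside. Leave alone.
- dish: small white dipping bowl, 76 mm across, 22 mm tall, loose on the table, at least 145 mm from the stand's centre; origin at the centre of its underside. Leave alone.
- oilpot: small steel oil pot with a knobbed lid, 64 mm across, 70 mm tall, loose on the table, at least 145 mm from the stand's centre; origin at the centre of its underside. Leave alone.
- griddle: electric griddle for dough balls, fixed on the table, 555 mm long (x) with its two handles, 310 mm wide (y), about 115 mm tall with the balls, on the robot's left; origin at the centre of its underside.
Things that resemble listed ones, but are neither listed nor needed, are in the scene too. Several things look just like the stand: the one meant starts farthest from the robot's base. Leave any black look-alike of the cruet alone.

How it is judged:
By the outcome, as a careful person would: the job done as asked, in the order asked, and still so for the second after the job is handed in, with the robot touching nothing.
It also fails if it takes over 48 s, if anything falls off the work surface, if the arm or the gripper's body presses on something with over 40 N, if the wrist force passes 120 N, or if a joint passes its speed limit or range.

## Robot

A 6-joint arm with a two-finger parallel gripper is mounted at the origin on the work surface. World frame = base frame: x ahead of the robot, y to its left, z up, the work surface at z = 0. Lengths are in m, angles in rad, forces in N, time in s.
With the tool pointing down it reaches from about 0.375 to 0.9 m from the base axis. Payload 3.1 kg.
Tool frame: the origin (TCP) lies midway between the tips of the shut fingers; the grasp point (between the pads) lies 19 mm behind it; z points along the fingers, y is the direction in which the jaws open and shut (so a half turn about z gives the same grasp; the last joint's range is limited). The gripper opens to 85 mm and grips with 20 to 120 N. Pads are 22 mm wide; open, the fingers measure 114 mm over their backs; the gripper's body (76 mm by 85 mm) begins 54 mm behind the grasp point. The pads swing forward as they close: fully open they stand 13 mm farther back than shut.
Start: joints at [1.145, 0.527, 1.433, -0, 1.181, -0.178], TCP at [0.153, 0.606, 0.231] pointing down, gripper open.
Joint ranges: [-3.08, 3.08], [-0.75, 2.2], [0.22, 2.44], [-1.43, 4.57], [0, 2.65], [-2.85, 2.85]. Speed limits (rad/s): [2.79, 2.79, 3.14, 3.14, 3.14, 3.14].

## Interface

Orientations are given as a unit quaternion [x, y, z, w].
In Python, from station import manip gives the robot as it stands. The module is installed in compiled form; this text tells all that it offers.
- The arm moves only by the tool drive_tool, never from a script. Its argument "deltas" is one flat list of numbers, 4 for each row, row after row: the shift along the tool's x, y, z in cm, then the turn about the tool's z in degrees. A call has 1 to 12 rows; each row is the pose to reach, as a shift and turn from the pose measured when the call began, along the tool's axes at that moment; what a row does not reach only later rows make up. A row lasts 1/10 s, in which the tool goes at most 50 mm and 8.59 degrees, less where a joint would pass 70% of its speed; a pose out of reach is approached as far as the arm can. A call with a gripper value outside its range is refused whole. "hand" is the finger opening in cm, from 0 to 8.54, set as the call begins (left out, the last holds). The fingers move at their own pace and stop on an object; "squeeze" is the grip in N (left out, the last holds). Time passes only in rows, so rows that repeat a pose let the fingers close. It gives the time, the measured TCP pose, the force and the opening at its end, in the units of the state.
- manip.sense(): the state, without advancing time (a new reading comes with each control period).
- manip.snapshot(name): name is "side" or "top"; returns a dict with "frame" (400x640x3 uint8, red, green, blue), "depth" (400x640 float32, m along the optical axis (not along the pixel's ray), 0 where there is no reading), "fx", "fy", "cx", "cy" (pixels), "R" (3x3) and "t" (3): a world point X has camera coordinates R X + t. Camera axes: x right, y down, z forward; pixel columns grow to the right and rows downward; lengths in m; the calibration is good to about 2 mm. A picture is of the moment at which its call begins.
- manip.sign_off(): hands the job in, once; it reports no verdict.
The state is a dict: "t": time; "q": joint angles; "qd": joint speeds; "tau": joint torques, N m; "tcp_pos": TCP position; "tool_rot": TCP orientation; "force": force on the tool from outside, world axes, zero at the start; "ft_torque": the same for the moment, N m; "finger_gap": opening from 0.0 (shut) to 1.0 (fully open).
Only numpy, scipy, OpenCV 4.12 (cv2) and the standard library are available. Lean on these libraries where they do the work, as an engineer would, in place of code of your own. Each camera call takes 0.05 s, during which the arm holds its last target.

## Working session

There is one attempt and no reset: what is moved stays moved. The work goes in short steps, Python scripts to look and compute and a tool call to move; the robot and the scene stay as the last step left them, time stands still between calls to the robot, and variables do not carry over. Pictures are saved under pics/ and viewed, and the job is handed in when it is done.

Besides the shell and the picture viewer there is one more tool, called after "Emit:" as name(argument=value, ...) on one line, values as JSON. drive_tool: Moves the arm, as the interface text tells. Its arguments: {"type":"object","properties":{"deltas":{"type":"array"},"hand":{"type":"number"},"squeeze":{"type":"number"}},"required":["deltas"]}

```bash
mkdir -p pics; python3 - <<'E'
from station import manip
import cv2,numpy as np,pickle
s=manip.sense();print(s['t'],s['tcp_pos'],s['tool_rot'],s['finger_gap'])
for n in('side','top'):
    d=manip.snapshot(n);pickle.dump(d,open(f'{n}0.pkl','wb'));cv2.imwrite(f'pics/{n}0.png',d['frame'][:,:,::-1])
    print(n,d['fx'],d['cx'],d['cy'],d['R'].round(3).tolist(),d['t'], 'cam',(-d['R'].T@d['t']).round(3))
E
```

```text
0.0 [0.15234973 0.60540657 0.23034864] [ 1.23079033e-01  9.92396282e-01 -1.03484039e-03 -3.16951526e-04] 1.002854578180436
side 491.5666129124388 311.9787341417072 203.30652523856247 [[0.82, -0.572, 0.017], [-0.323, -0.488, -0.811], [0.473, 0.659, -0.585]] [-0.37490481  0.27614991  1.03687817] cam [-0.093 -0.763  0.837]
top 381.9365859896446 310.6353408947575 196.78428532202716 [[-0.003, -1.0, 0.011], [-0.982, 0.001, -0.189], [0.189, -0.012, -0.982]] [0.08457496 0.54116678 1.04139262] cam [0.335 0.096 1.124]
```

View pics/side0.png

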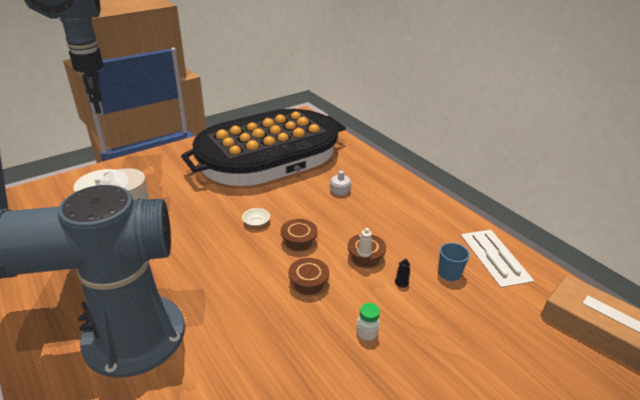

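View pics/top0.png

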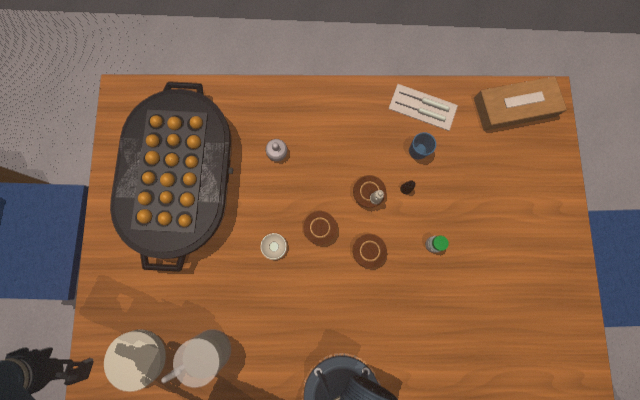

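The side view shows three dark stands at (299,234), (309,275) and (367,248). In the top view they are at (321,229), (370,251) and (370,192). The one at top (370,192) is farthest from the base (~(340,390)) and carries the white cruet. The black look-alike is at (408,187). Next I'll take an enlarged crop and measure.

```bash
cat > h.py <<'E'
import cv2,numpy as np,pickle
def ray(d,u,v,z):
    R,t=np.array(d['R']),np.array(d['t']);c=-R.T@t
    w=R.T@np.array([(u-d['cx'])/d['fx'],(v-d['cy'])/d['fy'],1.]);return c+w*(z-c[2])/w[2]
def proj(d,X):
    p=np.array(d['R'])@np.array(X)+d['t'];return d['fx']*p[0]/p[2]+d['cx'],d['fy']*p[1]/p[2]+d['cy']
def crop(d,u,v,r,name,k=8):
    f=d['frame'][v-r:v+r,u-r:u+r,::-1];cv2.imwrite(name,cv2.resize(f,None,fx=k,fy=k,interpolation=cv2.INTER_CUBIC))
E
python3 - <<'E'
from h import *
T=pickle.load(open('top0.pkl','rb'));S=pickle.load(open('side0.pkl','rb'))
a=[]
for d,(u,v) in((S,(367,243)),(T,(374,192))):
    f=d['frame'][v-34:v+34,u-34:u+34,::-1];a.append(cv2.resize(f,(400,400),interpolation=cv2.INTER_CUBIC))
cv2.imwrite('pics/crop0.png',np.hstack(a))
for (u,v) in((370,192),(321,229),(370,251)): 
    p=ray(T,u,v,.04);print(p.round(3),np.hypot(*p[:2]).round(3))
for (u,v) in((367,246),(299,231),(309,272)): print(ray(S,u,v,.04).round(3))
for n,uv,z in(('cup',(423,146),.07),('shk',(440,243),.074),('blk',(409,186),.07),('oil',(277,148),.05),('dish',(273,247),.02)): print(n,ray(T,*uv,z).round(3))
# stand ellipse: dark wood mask
for n,d,(u,v),r in(('T',T,(370,192),26),('S',S,(367,248),30)):
    hsv=cv2.cvtColor(d['frame'],cv2.COLOR_RGB2HSV)
    print(n,hsv[v+ (8 if n=='T' else -2),u-12],hsv[v+30,u])
E
```

```text
[ 0.557 -0.089  0.04 ] 0.564
[0.45  0.054 0.04 ] 0.453
[ 0.388 -0.084  0.04 ] 0.397
[ 0.561 -0.089  0.04 ]
[0.453 0.053 0.04 ]
[ 0.389 -0.085  0.04 ]
cup [ 0.687 -0.242  0.07 ]
shk [ 0.407 -0.271  0.074]
blk [ 0.569 -0.195  0.07 ]
oil [0.687 0.182 0.05 ]
dish [0.401 0.191 0.02 ]
T [ 10 160 107] [ 13 170 170]
S [ 14 142 179] [ 13 165 219]
```

View pics/crop0.png

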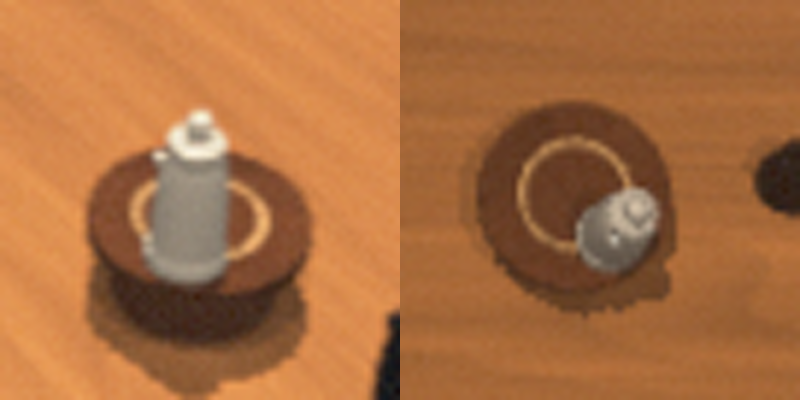

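```bash
cat >> h.py <<'E'
def mask(d,stand,r=70):
    # low-saturation pixels near the stand
    u,v=map(int,proj(d,[stand[0],stand[1],.06])); hsv=cv2.cvtColor(d['frame'],cv2.COLOR_RGB2HSV)
    m=((hsv[:,:,1]<105)&(hsv[:,:,2]>75)).astype(np.uint8); k=np.zeros_like(m);r=28;k[v-r:v+r,u-r:u+r]=1;m*=k
    n,l,st,c=cv2.connectedComponentsWithStats(m);i=1+np.argmax(st[1:,4]);return (l==i),st[i]
def foot(d,stand,rr=.0175,z=.0415):
    m,st=mask(d,stand); vs,us=np.nonzero(m)
    P=np.array([ray(d,u,v,z)[:2] for u,v in zip(us,vs)])
    c=-np.array(d['R']).T@d['t'];h=P.mean(0)-c[:2];h/=np.linalg.norm(h);n=np.array([-h[1],h[0]])
    near=(P@h).min(); near_w=P[(P@h)<near+.02]@n
    lat=(near_w.min()+near_w.max())/2
    return h*(near+rr)+n*lat, near_w.max()-near_w.min(), st
def stand(d,g):
    # dark wood top, contour -> world at z=.04
    u,v=map(int,proj(d,[g[0],g[1],.04]));hsv=cv2.cvtColor(d['frame'],cv2.COLOR_RGB2HSV)
    r=14
    m=((hsv[:,:,0]>8)&(hsv[:,:,0]<28)&(hsv[:,:,1]<190)).astype(np.uint8)
    return m
E
python3 - <<'E'
from h import *
T=pickle.load(open('top0.pkl','rb'));S=pickle.load(open('side0.pkl','rb'))
for n,d in(('T',T),('S',S)): print(n,foot(d,(.559,-.089)))
# stand outline by sampling rectified top plane at z=.04 (1mm = 4px)
o=[]
for d in(S,T):
    R,t=np.array(d['R']),np.array(d['t']);K=np.array([[d['fx'],0,d['cx']],[0,d['fy'],d['cy']],[0,0,1]])
    H=K@np.c_[R[:,0],R[:,1],R[:,2]*.04+t]   # world x,y,1 -> pix
    A=np.array([[0,-1/4000.,.559+.05],[-1/4000.,0,-.089+.05],[0,0,1]]) # (u,v)->x=.609-v/4000,y=-.039-u/4000
    im=cv2.warpPerspective(d['frame'][:,:,::-1],H@A,(400,400),flags=cv2.INTER_CUBIC|cv2.WARP_INVERSE_MAP)
    cv2.circle(im,(200,200),192,(0,255,0),1);cv2.circle(im,(200,200),107,(255,255,0),1);o.append(im)
cv2.imwrite('pics/rect0.png',np.hstack(o))
E
```

```text
T (array([ 0.53988411, -0.10309103]), np.float64(0.032521255973406105), array([370, 190,  14,  14, 153], dtype=int32))
S (array([ 0.53821022, -0.10439691]), np.float64(0.03445508701418981), array([357, 228,  15,  30, 354], dtype=int32))
```

View pics/rect0.png

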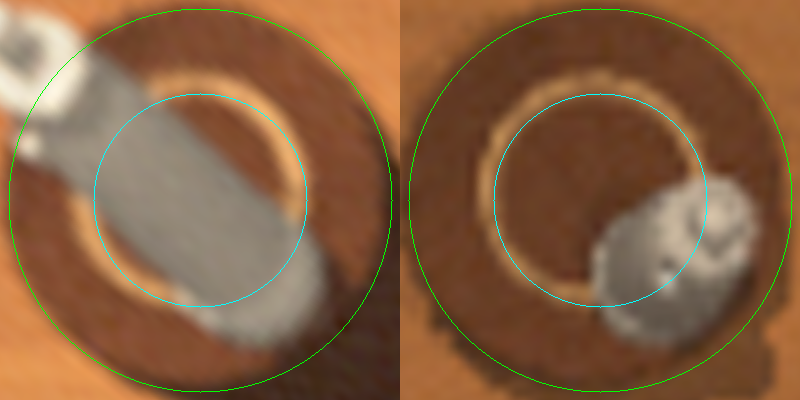

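The ring centre is about (.562,-.087), and the two views agree. The foot is at (.539,-.104), 29 mm off centre, which fits the stated 24–31 mm. Before choosing which finger face to push with, I'll look at the gripper's shape.

```bash
cat > goto.py <<'E'
import sys
from station import manip
from scipy.spatial.transform import Rotation as Ro
import numpy as np
def go(x,y,z,yaw_y=None):
    s=manip.sense();R=Ro.from_quat(s['tool_rot']);d=np.array([x,y,z])-s['tcp_pos']
    c=R.inv().apply(d)*100;ay=np.degrees(np.arctan2(*R.as_matrix()[[1,0],1]))
    dt=0 if yaw_y is None else (ay-yaw_y+180)%360-180
    print('tcp',np.round(s['tcp_pos'],4),'yang',ay.round(2),'t',round(s['t'],2),'F',np.round(s['force'],1),'gap',round(s['finger_gap'],3));print('delta',c.round(2),'turn',round(dt,1))
if __name__=='__main__': go(*map(float,sys.argv[1:]))
E
python3 - <<'E'
from h import *
S=pickle.load(open('side0.pkl','rb'));T=pickle.load(open('top0.pkl','rb'))
a=cv2.resize(S['frame'][0:130,30:160,::-1],(400,400));b=cv2.resize(T['frame'][320:400,0:100,::-1],(400,320));b=np.vstack([b,np.zeros((80,400,3),np.uint8)])
cv2.imwrite('pics/grip0.png',np.hstack([a,b]))
E
python3 goto.py .45 .25 .23 35.9; python3 goto.py .45 -.18 .20 35.9
```

```text
tcp [0.1524 0.6055 0.2304] yang 75.86 t 0.1 F [-0.1 -0.1 -1. ] gap 0.999
delta [-37.54 -27.2    0.08] turn 40.0
tcp [0.1524 0.6055 0.2304] yang 75.86 t 0.1 F [-0.1 -0.1 -1. ] gap 0.999
delta [-48.05 -68.89   3.16] turn 40.0
```

View pics/grip0.png

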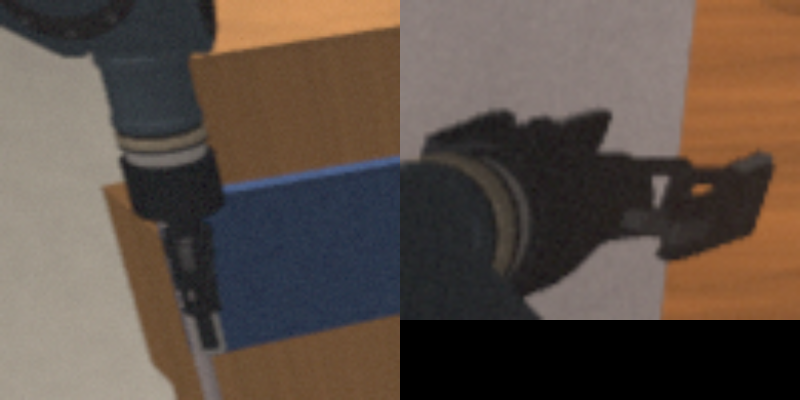

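Emit:
drive_tool(deltas=[-37.5,-27.2,0,70,-37.5,-27.2,0,70,-37.5,-27.2,0,70,-37.5,-27.2,0,70,-37.5,-27.2,0,70,-37.5,-27.2,0,70,-37.5,-27.2,0,70,-37.5,-27.2,0,70,-37.5,-27.2,0,70,-37.5,-27.2,0,70,-37.5,-27.2,0,70,-37.5,-27.2,0,70])

```text
t: 1.3
tcp_pos: [0.4485, 0.2505, 0.2304]
tool_rot: [0.67, 0.742, -0.001, -0.0]
force: [0.2, -0.9, 0.2]
finger_gap: 0.999
```

```bash
python3 goto.py .45 -.17 .20 -54.1
```

```text
tcp [0.4485 0.2505 0.2304] yang 5.85 t 1.3 F [ 0.2 -0.9  0.2] gap 0.999
delta [-41.84  -4.13   3.11] turn 60.0
```

Emit:
drive_tool(deltas=[-41.8,-4.1,3,60,-41.8,-4.1,3,60,-41.8,-4.1,3,60,-41.8,-4.1,3,60,-41.8,-4.1,3,60,-41.8,-4.1,3,60,-41.8,-4.1,3,60,-41.8,-4.1,3,60,-41.8,-4.1,3,60,-41.8,-4.1,3,60,-41.8,-4.1,3,60])

```text
t: 2.4
tcp_pos: [0.4499, -0.1676, 0.2008]
tool_rot: [0.951, 0.308, -0.002, -0.001]
force: [-0.4, 0.0, 0.1]
finger_gap: 1.002
```

```bash
python3 - <<'E'
from station import manip
from h import *
s=manip.sense();print(s['tcp_pos'],s['q'],s['force'])
a=[]
for n in('side','top'):
    d=manip.snapshot(n);pickle.dump(d,open(f'{n}1.pkl','wb'))
    u,v=map(int,proj(d,s['tcp_pos']+np.array([0,0,.03])));print(n,u,v)
    a.append(cv2.resize(d['frame'][max(v-65,0):v+65,u-65:u+65,::-1],(400,400),interpolation=cv2.INTER_CUBIC))
cv2.imwrite('pics/grip1.png',cv2.convertScaleAbs(np.hstack(a),alpha=1.6,beta=25))
E
```

```text
[ 0.4499367  -0.16756158  0.20083642] [-0.58846772  0.38064575  1.81861062 -0.00258687  0.9456028   0.35674132] [-0.3943122   0.02592979  0.0560132 ]
side 357 215
top 417 220
```

View pics/grip1.png

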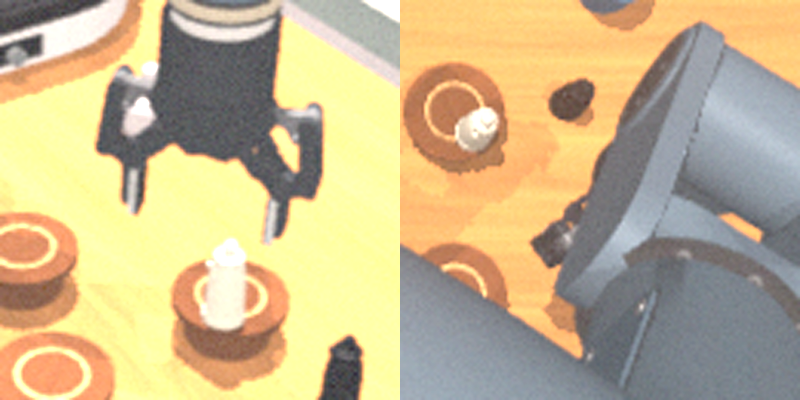

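The open knuckles bulge outward (side crop (120,110) and (310,150)), so I'll push with the narrow x-face of the shut fingers. The tips will be ~3.5 mm above the stand, low on the foot, with about 2.5 mm between the hand and the lid.

```bash
python3 goto.py .4985 -.133 .08 -54.1
```

```text
tcp [ 0.4499 -0.167   0.201 ] yang -53.99 t 2.5 F [ 1.2  0.4 -0.1] gap 0.998
delta [ 5.97  0.12 12.08] turn 0.1
```

Emit:
drive_tool(deltas=[0,0,0,0,0,0,0,0,0,0,0,0,0,0,0,0,0,0,0,0,0,0,0,0,3,0.1,4,0,5.9,0.1,8,0,5.9,0.1,12,0,5.9,0.1,12,0,5.9,0.1,12,0,5.9,0.1,12,0], hand=0, squeeze=30)

```text
t: 3.7
tcp_pos: [0.4987, -0.1341, 0.0827]
tool_rot: [0.951, 0.309, -0.001, 0.001]
force: [0.4, -0.5, -0.1]
finger_gap: 0.002
```

```bash
python3 goto.py .4985 -.133 .0435 -54.1;python3 - <<'E'
from station import manip
from h import *
s=manip.sense()
a=[]
for n in('side','top'):
    d=manip.snapshot(n);pickle.dump(d,open(f'{n}2.pkl','wb'))
    u,v=map(int,proj(d,s['tcp_pos']+np.array([0.02,0.02,.0])));print(n,proj(d,s['tcp_pos']))
    a.append(cv2.resize(d['frame'][max(v-50,0):v+50,u-50:u+50,::-1],(400,400),interpolation=cv2.INTER_CUBIC))
d=pickle.load(open('side2.pkl','rb'));print(foot(d,(.562,-.087)))
cv2.imwrite('pics/grip2.png',cv2.convertScaleAbs(np.hstack(a),alpha=1.6,beta=25))
E
```

```text
tcp [ 0.4987 -0.1341  0.0827] yang -54.02 t 3.7 F [ 0.4 -0.5 -0.1] gap 0.002
delta [ 0.06 -0.11  3.92] turn 0.1
side (np.float64(360.5182218929151), np.float64(252.33722830625135))
top (np.float64(389.4830697186709), np.float64(209.68260637643561))
(array([ 0.53733843, -0.10356139]), np.float64(0.03686597594308716), array([356, 242,  17,  16, 185], dtype=int32))
```

View pics/grip2.png

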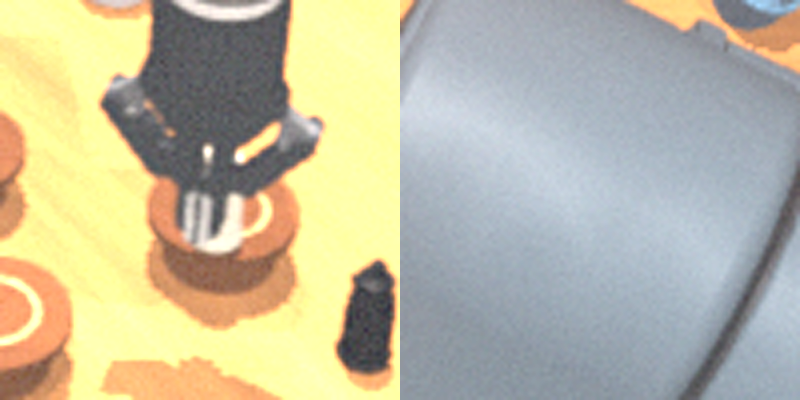

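The fingers are shut and behind the cruet in the side view (crop (205,215)), with the cruet still in place. Descending straight down now.

Emit:
drive_tool(deltas=[0,-0.1,2,0,0,-0.1,3.5,0,0,-0.1,3.9,0,0,-0.1,3.9,0,0,-0.1,3.9,0,0,-0.1,3.9,0])

```text
t: 4.4
tcp_pos: [0.4989, -0.1339, 0.0451]
tool_rot: [0.951, 0.309, 0.0, 0.002]
force: [0.7, -0.3, 0.7]
finger_gap: -0.002
```

```bash
python3 goto.py .5345 -.107 .0437 -54.1
```

```text
tcp [ 0.4989 -0.1339  0.0451] yang -54.03 t 4.4 F [ 0.7 -0.3  0.7] gap -0.002
delta [ 4.46 -0.09  0.14] turn 0.1
```

Emit:
drive_tool(deltas=[0.5,0,0.15,0,1.0,0,0.15,0,1.2,0,0.15,0,1.4,0,0.15,0,1.6,0,0.15,0,1.7,0,0.15,0])

```text
t: 5.0
tcp_pos: [0.5128, -0.1237, 0.0435]
tool_rot: [0.951, 0.309, 0.0, 0.002]
force: [0.6, -0.4, 0.5]
finger_gap: 0.001
```

```bash
python3 goto.py .539 -.1037 .0437 -54.1
```

```text
tcp [ 0.5128 -0.1237  0.0435] yang -54.02 t 5.0 F [ 0.6 -0.4  0.5] gap 0.001
delta [ 3.29 -0.08 -0.02] turn 0.1
```

Emit:
drive_tool(deltas=[0.3,0,0,0,0.5,0,0,0,0.7,0,0,0,0.9,0,0,0,1.1,0,0,0,1.3,0,0,0,1.5,0,0,0,1.7,0,0,0,1.9,0,0,0,2.1,0,0,0,2.2,0,0,0,2.2,0,0,0])

```text
t: 6.2
tcp_pos: [0.5308, -0.1107, 0.0435]
tool_rot: [0.951, 0.309, 0.001, 0.002]
force: [0.0, 0.2, -0.6]
finger_gap: 0.0
```

```bash
python3 goto.py .539 -.1037 .0437 -54.1;python3 - <<'E'
from station import manip
from h import *
s=manip.sense()
a=[]
for n in('side',):
    d=manip.snapshot(n);pickle.dump(d,open(f'{n}3.pkl','wb'))
    u,v=map(int,proj(d,[.562,-.087,.05]))
    a.append(cv2.resize(d['frame'][max(v-40,0):v+40,u-40:u+40,::-1],(500,500),interpolation=cv2.INTER_CUBIC))
print(foot(d,(.562,-.087)))
cv2.imwrite('pics/p3.png',cv2.convertScaleAbs(np.hstack(a),alpha=1.6,beta=25))
E
```

```text
tcp [ 0.5308 -0.1107  0.0435] yang -54.01 t 6.2 F [ 0.   0.2 -0.6] gap 0.0
delta [ 1.07 -0.09 -0.02] turn 0.1
(array([ 0.53597112, -0.10226083]), np.float64(0.017510127303595635), array([359, 244,   8,  14,  82], dtype=int32))
```

View pics/p3.png

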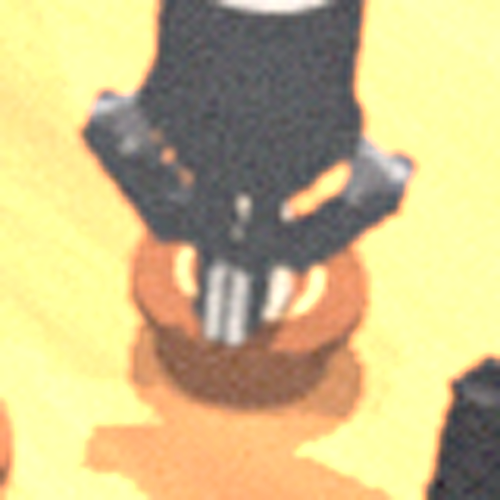

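Emit:
drive_tool(deltas=[0.2,0,0,0,0.4,0,0,0,0.6,0,0,0,0.7,0,0,0,0.7,0,0,0,0.6,0,0,0,0,0,0,0,-1,0,0,0,-3,0,0,0,-5,0,0,0,-5,0,-1,0,-5,0,-4,0])

```text
t: 7.45
tcp_pos: [0.4881, -0.1398, 0.0824]
tool_rot: [0.951, 0.308, -0.001, -0.0]
force: [-0.1, 0.5, 0.2]
finger_gap: 0.001
```

```bash
python3 goto.py .43 -.19 .25 -54.1
```

```text
tcp [ 0.4881 -0.1398  0.0824] yang -54.15 t 7.45 F [-0.1  0.5  0.2] gap 0.001
delta [ -7.69   0.65 -16.74] turn -0.0
```

Emit:
drive_tool(deltas=[-2,0,-5,0,-2,0,-10,0,-2,0,-15,0,-2,0,-16,0,-2,0,-16,0])

```text
t: 7.95
tcp_pos: [0.474, -0.1522, 0.2461]
tool_rot: [0.951, 0.308, 0.001, 0.003]
force: [-0.0, -0.3, -1.1]
finger_gap: 0.001
```

```bash
python3 goto.py .4 .3 .25
```

```text
tcp [ 0.474  -0.1522  0.2461] yang -54.14 t 7.95 F [-0.  -0.3 -1.1] gap 0.001
delta [ 20.5  -40.98  -0.63] turn 0
```

Emit:
drive_tool(deltas=[20.5,-41,-1,0,20.5,-41,-1,0,20.5,-41,-1,0,20.5,-41,-1,0,20.5,-41,-1,0,20.5,-41,-1,0,20.5,-41,-1,0,20.5,-41,-1,0,20.5,-41,-1,0,20.5,-41,-1,0])

```text
t: 8.95
tcp_pos: [0.3978, 0.3044, 0.2523]
tool_rot: [0.951, 0.311, 0.001, 0.002]
force: [0.5, -0.6, 0.2]
finger_gap: 0.002
```

```bash
cat > look.py <<'E'
import sys
from station import manip
from h import *
k=sys.argv[1]; o=[];G=(.562,-.087)
for n in('side','top'):
    d=manip.snapshot(n);pickle.dump(d,open(f'{n}{k}.pkl','wb'))
    try: print(n,foot(d,G))
    except Exception as e: print(n,e)
    R,t=np.array(d['R']),np.array(d['t']);K=np.array([[d['fx'],0,d['cx']],[0,d['fy'],d['cy']],[0,0,1]])
    H=K@np.c_[R[:,0],R[:,1],R[:,2]*.04+t]
    A=np.array([[0,-1/4000.,G[0]+.05],[-1/4000.,0,G[1]+.05],[0,0,1]])
    im=cv2.warpPerspective(d['frame'][:,:,::-1],H@A,(400,400),flags=cv2.INTER_CUBIC|cv2.WARP_INVERSE_MAP)
    cv2.circle(im,(200,200),192,(0,255,0),1);cv2.circle(im,(200,200),100,(255,255,0),1)
    u,v=map(int,proj(d,[*G,.06]));c=cv2.resize(d['frame'][v-40:v+40,u-40:u+40,::-1],(200,200))
    o.append(np.vstack([im,np.hstack([c,0*c])]))
cv2.imwrite(f'pics/look{k}.png',np.hstack(o))
E
python3 look.py 4
```

```text
side (array([ 0.55750551, -0.09087003]), np.float64(0.0325330647075362), array([360, 222,  15,  30, 337], dtype=int32))
top (array([ 0.55914496, -0.09049256]), np.float64(0.03323800481823164), array([365, 183,  14,  15, 154], dtype=int32))
```

View pics/look4.png

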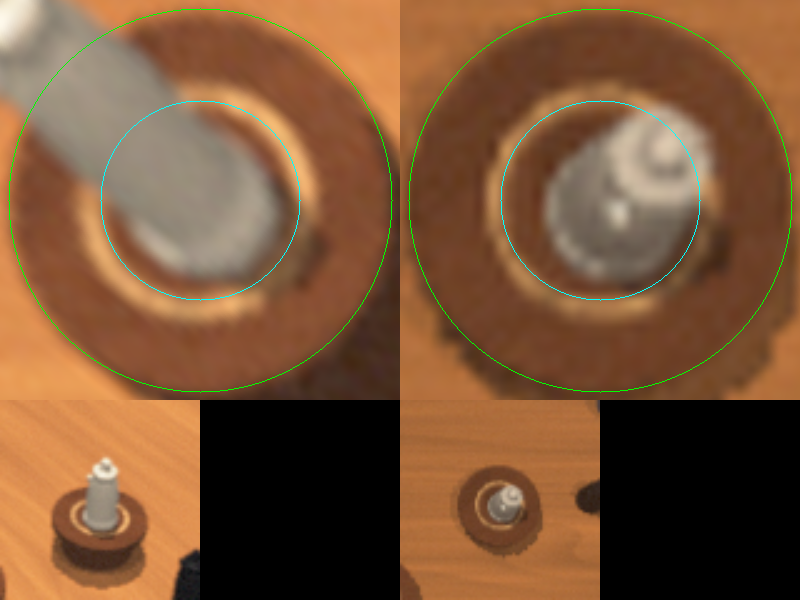

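```bash
python3 - <<'E'
from h import *
a=pickle.load(open('side0.pkl','rb'));b=pickle.load(open('side4.pkl','rb'))
df=(cv2.absdiff(a['frame'],b['frame']).max(2)>60).astype(np.uint8)
n,l,s,c=cv2.connectedComponentsWithStats(df)
print([x.tolist() for x in s[1:] if x[4]>8])
# ring inner gap: dark wood between foot and ring in top view, radially
from station import manip
q=manip.sense();print(q['t'],np.abs(q['qd']).max(),q['force'])
E
```

```text
[[0, 0, 103, 169, 10837], [70, 0, 31, 18, 403], [151, 0, 98, 113, 4215], [73, 11, 6, 8, 12], [86, 39, 9, 5, 16], [76, 43, 9, 2, 13], [5, 167, 76, 44, 2062], [148, 198, 23, 78, 711], [15, 213, 6, 9, 19], [242, 214, 11, 11, 36], [161, 218, 99, 109, 3172], [0, 220, 86, 80, 3217], [120, 221, 6, 6, 10], [15, 223, 8, 3, 10], [361, 222, 13, 14, 89], [357, 250, 14, 7, 40], [125, 262, 22, 19, 65], [361, 274, 8, 3, 16], [0, 308, 97, 92, 4697], [175, 326, 6, 6, 22], [43, 341, 38, 14, 276], [172, 343, 13, 27, 178], [137, 386, 41, 14, 304]]
9.05 0.059712507900214755 [-0.09313023 -1.0775019  -0.76947583]
```

Emit:
drive_tool(deltas=[0,0,-2,0,0,0,-2,0,0,0,-2,0,0,0,-2,0,0,0,-2,0])

```text
t: 9.55
tcp_pos: [0.3983, 0.3002, 0.2715]
tool_rot: [0.951, 0.309, -0.001, 0.003]
force: [-0.2, -0.4, -0.9]
finger_gap: -0.002
```

```bash
python3 look.py 5; python3 - <<'E'
from h import *
a=pickle.load(open('side0.pkl','rb'));b=pickle.load(open('side5.pkl','rb'))
cv2.imwrite('pics/cmp.png',np.hstack([cv2.resize(x['frame'][170:350,220:480,::-1],(400,277)) for x in(a,b)]))
E
```

```text
side (array([ 0.55788924, -0.09063272]), np.float64(0.032754751037436414), array([360, 222,  15,  30, 336], dtype=int32))
top (array([ 0.55914452, -0.09049345]), np.float64(0.033236327262357146), array([365, 183,  14,  15, 155], dtype=int32))
```

View pics/cmp.png

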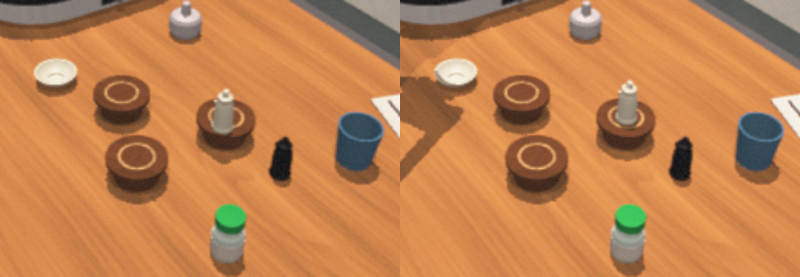

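The before and after crops show the cruet upright inside the ring at (628,110). Everything else is where it was; the change at the dish is only the arm's shadow.

```bash
python3 -c "
from station import manip
print(manip.sign_off())"
```

```text
the job is handed in; nothing more can be done
None
```

The cruet now stands upright with its whole foot inside the pale ring, and the job was handed in at about 9.7 s of the 48 s allowed. I slid it about 24 mm toward the centre with two slow, low pushes of the shut fingers, about 3.5 mm above the stand, then took the hand away.

- **Position:** the last pictures put the foot at about (0.558, −0.091) from the side and (0.559, −0.090) from the top. The ring centre is about (0.562, −0.087). The foot is therefore about 4–5 mm off exact centre, which leaves roughly 3 mm before it would touch the ring. I chose not to nudge it again.
- **Disagreement:** reading the foot's edges by eye in the straightened side view put it only about 2 mm off centre. Both readings place the foot fully inside the ring.
- **Everything else:** the before and after pictures show the stand and the other table things unmoved. The only change at the dish was the arm's shadow. The wrist force read about 1 N or less whenever I checked it.

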